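# Clear the citrus off the hob into its fruit stands

### The job

The citrus fruit is lying loose on the black glass hob: pick it out piece by piece and set each fruit in the hollow of a stand of its own colour on the white counter, one lime in each of the two green stands, the lemon in the yellow one and the clementine in the orange one. Leave the tomato and the onion where they stand on the hob, and leave all four stands upright with their fruit at rest in them.

Things in the scene. Friction and masses are not known exactly. Their poses are not given: they have to be found in the camera images.
- lime_a: One of the two equal green limes, 46 mm across and 54 mm long, about 70 g. It lies on its side (long axis x level, any yaw) on the black hob glass, whose top is at z = 0.006, and rolls sideways easily. Origin at its centre. Seated in a stand its centre is about 45.5 mm above the counter.
- lime_b: The other of the two equal green limes, 46 mm across and 54 mm long, about 70 g. It lies on its side (long axis x level, any yaw) on the black hob glass, whose top is at z = 0.006, and rolls sideways easily. Origin at its centre. Seated in a stand its centre is about 45.5 mm above the counter.
- lemon: Yellow lemon, 52 mm across and 66 mm long (72 mm with its tip), about 100 g. It lies on its side (long axis x level, any yaw) on the black hob glass, whose top is at z = 0.006, and rolls sideways easily. Origin at its centre. Seated in a stand its centre is about 49.5 mm above the counter.
- clementine: Orange clementine, nearly a ball, 56 mm across and 60 mm along its x axis, about 90 g. It lies on its side (long axis x level, any yaw) on the black hob glass, whose top is at z = 0.006, and rolls sideways easily. Origin at its centre. Seated in a stand its centre is about 51.5 mm above the counter.
- tomato: Red tomato with a green star of leaves, 62 mm across, 45 mm tall, standing on a flat base on the hob among the citrus fruit; it is to stay. Origin at the centre of its underside.
- onion: Cream-white onion with a pointed top, 62 mm across, 58 mm tall, standing on a flat base on the hob among the citrus fruit; it is to stay. Origin at the centre of its underside.
- stand_green_a: Green (one of two) ceramic stand, loose, 220 g, upright on the white counter (z = 0): foot 62 mm across, top 48 mm across and 26 mm high, with a round hollow in the top (30 mm across, 10 mm deep) on whose rim a fruit rests. All four have one shape. Origin: centre of the underside, z up.
- stand_green_b: Green (the other one) ceramic stand, loose, 220 g, upright on the white counter (z = 0): foot 62 mm across, top 48 mm across and 26 mm high, with a round hollow in the top (30 mm across, 10 mm deep) on whose rim a fruit rests. All four have one shape. Origin: centre of the underside, z up. A low blue salt dish (42 mm across, 14 mm high) is fixed amid the stands at x = 0.53, y = 0.21.
- stand_yellow: Yellow ceramic stand, loose, 220 g, upright on the white counter (z = 0): foot 62 mm across, top 48 mm across and 26 mm high, with a round hollow in the top (30 mm across, 10 mm deep) on whose rim a fruit rests. All four have one shape. Origin: centre of the underside, z up.
- stand_orange: Orange ceramic stand, loose, 220 g, upright on the white counter (z = 0): foot 62 mm across, top 48 mm across and 26 mm high, with a round hollow in the top (30 mm across, 10 mm deep) on whose rim a fruit rests. All four have one shape. Origin: centre of the underside, z up.

How it is judged:
By the outcome, as a careful person would: the job done as asked, in the order asked, and still so for the second after the job is handed in, with the robot touching nothing.
It also fails if it takes over 128 s, if anything falls off the work surface, if the arm or the gripper's body presses on something with over 40 N, if the wrist force passes 120 N, or if a joint passes its speed limit or range.

### The arm

A 6-joint arm with a two-finger parallel gripper is mounted at the origin on the work surface. World frame = base frame: x ahead of the robot, y to its left, z up, the work surface at z = 0. Lengths are in m, angles in rad, forces in N, time in s.
With the tool pointing down it reaches from about 0.425 to 0.95 m from the base axis. Payload 3.5 kg.
Tool frame: the origin (TCP) lies between the finger pads; the fingertips stand 19 mm ahead of it and the grasp point (between the pads) is the TCP; z points along the fingers, y is the line along which they close (so a half turn about z gives the same grasp; the last joint's range is limited). The gripper opens to 85 mm and grips with 20 to 120 N. Pads are 22 mm wide; open, the fingers measure 114 mm over their backs; the gripper's body (76 mm by 85 mm) begins 54 mm behind the grasp point. The pads swing forward as they close: fully open they stand 13 mm farther back than shut.
Start: joints at [-1.287, 0.286, 1.577, -0, 1.279, -0.15], TCP at [0.284, -0.612, 0.25] pointing down, gripper open.
Joint ranges: [-2.77, 2.77], [-0.9, 2.22], [0.21, 2.48], [-1.53, 4.67], [0.24, 2.81], [-2.84, 2.84]. Speed limits (rad/s): [2.79, 2.79, 3.14, 3.14, 3.14, 3.14].

### API

Orientations are given as a unit quaternion [x, y, z, w].
In Python, from plant import get_state, cams, ctrl gives the robot as it stands. The module is installed in compiled form; this text tells all that it offers.
- The arm moves only by the tool jog_arm, never from a script. Its argument "deltas" is text: rows parted by semicolons, each of 6 numbers parted by spaces: the shift along the world's x, y, z normalised to -1 to 1, where 1 is 0.02 m, then the turn, a rotation vector about the world's x, y, z normalised to -1 to 1, where 1 is 0.1 rad. In form: x y z ax ay az; .... A call has 1 to 20 rows; each row shifts and turns the commanded pose from where the row before left it; what a row does not reach is not made up. A row lasts 1/8 s, in which the tool goes at most 62.5 mm and 10.7 degrees, less where a joint would pass 70% of its speed; a pose out of reach is approached as far as the arm can. A call with a number of a shift or a turn outside -1 to 1 is refused whole. A call with a gripper value outside its range is refused whole. "gripper" is the opening, from 0 (shut) to 1 (fully open), set as the call begins (left out, the last holds). The fingers move at their own pace and stop on an object; "squeeze" is the grip in N (left out, the last holds). Time passes only in rows, so rows that do not move let the fingers close. It gives the time, the measured TCP pose, the force, the opening and the grip force at its end, in the units of the state.
- get_state(): the state, without advancing time (a new reading comes with each control period).
- cams.read_camera(name): name is "scene" or "top"; returns a dict with "color" (400x640x3 uint8, blue, green, red), "vfov" (degrees; the focal length in pixels is half the picture's height over the tangent of half this angle, whatever the lens; pixels are square), "cx", "cy" (the principal point, pixels), "rvec" (rotation vector, rad) and "tvec" (3), from world to camera coordinates, as OpenCV has them. Camera axes: x right, y down, z forward; pixel columns grow to the right and rows downward; lengths in m; the calibration is good to about 2 mm. A picture is of the moment at which its call begins. There is no depth.
- ctrl.sign_off(): hands the job in; it is judged then, once.
The state is a dict: "time": time; "qpos": joint angles; "dq": joint speeds; "joint_efforts": joint torques, N m; "eef_pos": TCP position; "tcp_rot": TCP orientation; "contact_force": force on the tool from outside, world axes, zero at the start; "wrist_torque": the same for the moment, N m; "opening": opening from 0.0 (shut) to 1.0 (fully open); "finger_force": force on a finger pad.
Only numpy, scipy, OpenCV 4.12 (cv2) and the standard library are available. Lean on these libraries where they do the work, as an engineer would, in place of code of your own. Each camera call takes 0.05 s, during which the arm holds its last target. There are 200 camera calls.

## Working session

There is one attempt and no reset: what is moved stays moved. The work goes in short steps, Python scripts to look and compute and a tool call to move; the robot and the scene stay as the last step left them, time stands still between calls to the robot, and variables do not carry over. Pictures are saved under pics/ and viewed, at most 14 in all, crops included, and the job is handed in when it is done.

Besides the shell and the picture viewer there is one more tool, called after "Emit:" as a command line: name --argument value ..., lists and objects as JSON in quotes. jog_arm: Moves the arm, as the interface text tells. Its arguments: {"type":"object","properties":{"deltas":{"type":"string"},"gripper":{"type":"number"},"squeeze":{"type":"number"}},"required":["deltas"]}

```bash
mkdir -p pics; cat > h.py <<'E'
import numpy as np, cv2
from plant import get_state, cams, ctrl
def cam(n):
    c=cams.read_camera(n); f=200/np.tan(np.radians(c["vfov"])/2)
    c["K"]=np.array([[f,0,c["cx"]],[0,f,c["cy"]],[0,0,1]]); c["R"]=cv2.Rodrigues(np.array(c["rvec"],float))[0]
    c["t"]=np.array(c["tvec"],float).reshape(3); return c
def ray(c,u,v,z):
    d=c["R"].T@np.linalg.solve(c["K"],[u,v,1.]); o=-c["R"].T@c["t"]
    return o+d*(z-o[2])/d[2]
def proj(c,p):
    q=c["K"]@(c["R"]@np.array(p)+c["t"]); return q[:2]/q[2]
E
python3 - <<'E'
from h import *
for n in("top","scene"):
    c=cam(n); cv2.imwrite(f"pics/{n}0.png",c["color"]); print(n,c["vfov"],-c["R"].T@c["t"],c["R"][2])
print(get_state())
E
```

```text
top 43.97479799042487 [ 0.48757089 -0.01639019  1.09017441] [ 0.03751135 -0.01428307 -0.99919412]
scene 56.028160321243526 [ 0.95312029 -0.33683619  0.77920629] [-0.48940061  0.37209968 -0.78868807]
{'time': 0.1, 'qpos': array([-1.28699647e+00,  2.87122405e-01,  1.57807543e+00,  6.83156378e-06,
        1.27861274e+00, -1.50023145e-01]), 'dq': array([-0.00044554, -0.00192604, -0.00353005, -0.00118056, -0.00101842,
        0.00150869]), 'joint_efforts': array([ 3.27455555e-04, -4.07296014e+01, -2.93698990e+01, -1.67376170e-04,
        3.43077343e-03, -1.32251552e-05]), 'eef_pos': array([ 0.28358284, -0.61190782,  0.24903096]), 'tcp_rot': array([ 9.76566408e-01,  2.15213431e-01, -7.08587386e-05, -1.10670071e-03]), 'contact_force': array([ 0.07077499,  0.07455253, -0.20204973]), 'wrist_torque': array([0.01654039, 0.02213119, 0.02951995]), 'finger_force': 0.0, 'opening': 0.9963250875809511}
```

View pics/top0.png

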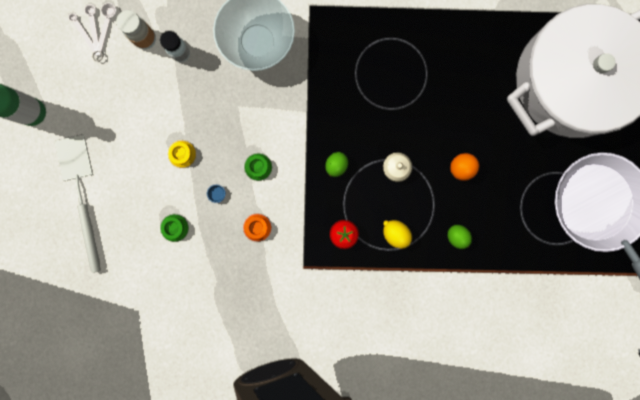

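View pics/scene0.png

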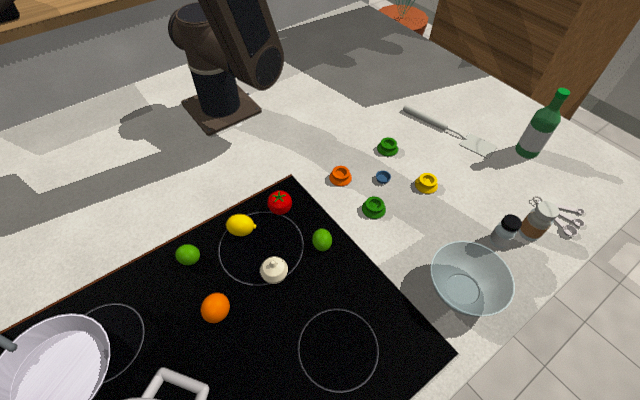

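```bash
cat >> h.py <<'E'
HS={"green":(45,80),"yellow":(22,34),"orange":(6,17),"red":(-6,4),"blue":(95,120)}
def blobs(c,col,amin=120,amax=2500):
    h=cv2.cvtColor(cv2.GaussianBlur(c["color"],(3,3),0),cv2.COLOR_BGR2HSV).astype(int); H=h[...,0]; lo,hi=HS[col]
    H=np.where(H>170,H-180,H)
    m=((H>=lo)&(H<=hi)&(h[...,1]>110)&(h[...,2]>50)).astype(np.uint8)
    out=[]
    for k in cv2.findContours(m,cv2.RETR_EXTERNAL,cv2.CHAIN_APPROX_NONE)[0]:
        a=cv2.contourArea(k)
        if amin<a<amax: out.append((k,a))
    return out
ZF={"green":.029,"yellow":.032,"orange":.034,"red":.028}
def measure(n,c=None):
    c=c or cam(n); res=[]
    for col in HS:
        for k,a in blobs(c,col):
            m=cv2.moments(k); u,v=m["m10"]/m["m00"],m["m01"]/m["m00"]
            p=ray(c,u,v,.013)
            z=.013 if p[1]>.08 else ZF.get(col,.01)
            p=ray(c,u,v,z)
            if not(.3<p[0]<.75 and -.4<p[1]<.4): continue
            w=np.array([ray(c,x,y,z)[:2] for x,y in k[:,0]],np.float32)
            e=cv2.fitEllipse(w*1000)
            th=np.radians(e[2]+90) # major axis dir
            yaw=(np.degrees(th)+90)%180-90
            print(n,col,"px",round(u),round(v),"p",p.round(4),"ell c",np.round(e[0],1),"ax",np.round(e[1],1),"major yaw",round(yaw))
E
python3 - <<'E'
from h import *
for n in("top","scene"): measure(n)
c=cam("top"); print(proj(c,[.53,.21,.014]))
c=cam("scene"); print(proj(c,[.53,.21,.014]))
# onion
for n in ("top","scene"):
    c=cam(n); h=cv2.cvtColor(c["color"],cv2.COLOR_BGR2HSV); m=(h[...,2]>110).astype(np.uint8)
    for k in cv2.findContours(m,cv2.RETR_EXTERNAL,cv2.CHAIN_APPROX_NONE)[0]:
        if 300<cv2.contourArea(k)<1500:
            (u,v),r=cv2.minEnclosingCircle(k); print(n,u,v,r,ray(c,u,v,.028))
E
```

```text
top green px 459 236 p [ 0.4493 -0.3196  0.029 ] ell c [ 449.3 -319.6] ax [46.4 54.6] major yaw 49
top green px 174 227 p [0.4542 0.2945 0.013 ] ell c [454.2 294.5] ax [54.9 56.8] major yaw 82
top green px 258 167 p [0.5906 0.1177 0.013 ] ell c [590.7 117.6] ax [54.9 56.2] major yaw 62
top green px 336 164 p [ 0.5991 -0.0521  0.029 ] ell c [599.1 -52.1] ax [45.6 53.5] major yaw -28
top yellow px 397 234 p [ 0.4522 -0.1849  0.032 ] ell c [ 452.2 -184.8] ax [53.8 71.3] major yaw 46
top yellow px 182 154 p [0.6148 0.2835 0.013 ] ell c [614.8 283.5] ax [58.1 60.2] major yaw 57
top orange px 468 270 p [ 0.3781 -0.3388  0.034 ] ell c [ 378.1 -340.5] ax [  4. 662.] major yaw -90
top orange px 257 227 p [0.4588 0.1158 0.013 ] ell c [458.9 115.8] ax [58.1 60.1] major yaw 83
top orange px 464 166 p [ 0.6    -0.3275  0.034 ] ell c [ 600.  -327.5] ax [58.5 64.3] major yaw -62
top red px 343 234 p [ 0.4492 -0.0716  0.028 ] ell c [449.2 -71.6] ax [62.1 62.7] major yaw 78
top blue px 216 193 p [0.5302 0.2054 0.013 ] ell c [530.2 205.4] ax [32.  33.5] major yaw 71
scene green px 373 208 p [0.5927 0.
[... 937 characters left out ...]
2 -0.18377272  0.028     ]
top 464.2407531738281 166.5 13.984622955322266 [ 0.60007495 -0.32942942  0.028     ]
top 396.6833801269531 166.40191650390625 14.08820629119873 [ 0.59674759 -0.1831962   0.028     ]
scene 167.0 393.0 41.436798095703125 [ 0.68587797 -0.46627798  0.028     ]
scene 214.5 307.0 15.53232479095459 [ 0.59345844 -0.3237781   0.028     ]
scene 273.5967712402344 268.8732604980469 13.95175552368164 [ 0.59318066 -0.17935097  0.028     ]
scene 240.5 225.5 14.57748031616211 [ 0.45006025 -0.18070795  0.028     ]
scene 279.56451416015625 201.72579956054688 11.6926851272583 [ 0.44607644 -0.06673411  0.028     ]
scene 57.5 15.5 59.55259704589844 [-0.87028509 -0.26604979  0.028     ]
```

Emit:
jog_arm --deltas ".55 .98 -.3 0 0 .28;.55 .98 -.3 0 0 .28;.55 .98 -.3 0 0 .28;.55 .98 -.3 0 0 .28;.55 .98 -.3 0 0 .28;.55 .98 -.3 0 0 .28;.55 .98 -.3 0 0 .28;.55 .98 -.3 0 0 .28;.55 .98 -.3 0 0 .28;.55 .98 -.3 0 0 .28;.55 .98 -.3 0 0 .28;.55 .98 -.3 0 0 .28;.55 .98 -.3 0 0 .28;.55 .98 -.3 0 0 .28;.55 .98 -.3 0 0 .28;0 0 0 0 0 0;0 0 0 0 0 0" --gripper 0.85 --squeeze 25

```text
time: 2.52
eef_pos: [0.4489, -0.3186, 0.1605]
tcp_rot: [0.91, 0.414, -0.0, 0.0]
contact_force: [0.4, -0.7, -0.2]
opening: 0.852
finger_force: 0.0
```

Emit:
jog_arm --deltas "0 .08 -1 0 0 0;0 0 -1 0 0 0;0 0 -1 0 0 0;0 0 -1 0 0 0;0 0 -.6 0 0 0;0 0 -.6 0 0 0;0 0 -.6 0 0 0;0 0 -.6 0 0 0;0 0 0 0 0 0"

```text
time: 3.65
eef_pos: [0.4481, -0.3162, 0.0311]
tcp_rot: [0.91, 0.414, -0.0, -0.001]
contact_force: [1.2, 1.2, 0.4]
opening: 0.849
finger_force: 0.0
```

```bash
python3 - <<'E'
from h import *
a=cam("top")["color"][180:290,390:530]; b=cam("scene")["color"][190:310,120:260]
b=cv2.resize(b,(140*3,120*3)); a=cv2.resize(a,(385,360)[:1]+(360,)) if 0 else cv2.resize(a,(380,360))
cv2.imwrite("pics/g1.png",np.hstack([a,b])); print(get_state()["eef_pos"])
E
```

```text
[ 0.44885559 -0.31693422  0.03235964]
```

View pics/g1.png

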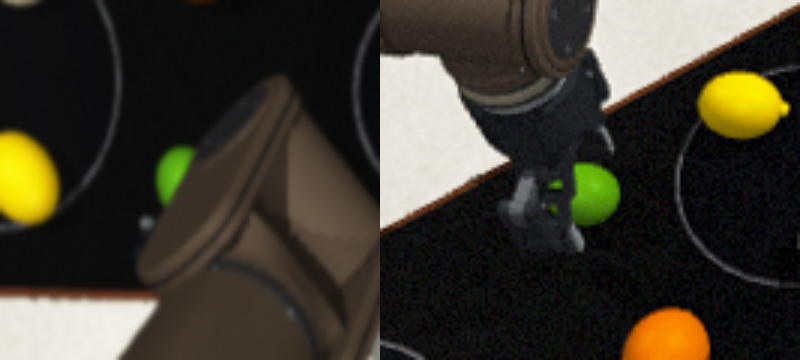

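The scene half shows the lime (about 590,195) lying between the two fingertips (about 575,243 and 603,145); I close.

Emit:
jog_arm --deltas "0 0 0 0 0 0;0 0 0 0 0 0;0 0 0 0 0 0;0 0 0 0 0 0;0 0 0 0 0 0;0 0 0 0 0 0" --gripper 0

```text
time: 4.5
eef_pos: [0.4493, -0.3173, 0.0332]
tcp_rot: [0.91, 0.414, 0.0, 0.001]
contact_force: [0.0, 0.9, 6.1]
opening: 0.529
finger_force: 25.6
```

Emit:
jog_arm --deltas "0 0 .5 0 0 0;0 0 1 0 0 0;0 0 1 0 0 0;0 0 1 0 0 0;0 0 1 0 0 0;.32 1 .5 0 0 0;.32 1 0 0 0 0;.32 1 0 0 0 0;.32 1 0 0 0 0;.32 1 0 0 0 0;.32 1 0 0 0 0;.32 1 0 0 0 0;.32 1 0 0 0 0;.32 1 0 0 0 0;.32 1 0 0 0 0;.32 1 0 0 0 0;.32 1 0 0 0 0;.32 1 0 0 0 0;.32 1 0 0 0 0;.32 1 0 0 0 0"

```text
time: 7.0
eef_pos: [0.5439, -0.0146, 0.131]
tcp_rot: [0.91, 0.415, -0.001, -0.001]
contact_force: [0.1, 0.8, -0.8]
opening: 0.532
finger_force: 25.7
```

Emit:
jog_arm --deltas ".34 1 0 0 0 0;.34 1 0 0 0 0;.34 1 0 0 0 0;.34 1 0 0 0 0;.34 1 0 0 0 0;.34 1 0 0 0 0;.34 .8 0 0 0 0;0 0 0 0 0 0;0 0 0 0 0 0"

```text
time: 8.12
eef_pos: [0.5923, 0.1189, 0.1322]
tcp_rot: [0.91, 0.414, -0.0, 0.0]
contact_force: [-0.3, -0.2, -1.1]
opening: 0.53
finger_force: 25.7
```

```bash
python3 - <<'E'
from h import *
c=cam("scene");a=c["color"][60:260,300:500]; b=cam("top")["color"][90:250,150:330]
cv2.imwrite("pics/p1.png",np.hstack([cv2.resize(a,(400,400)),cv2.resize(b,(400,355*400//355))])); s=get_state();print(s["eef_pos"],s["opening"],s["finger_force"])
print(2*(proj(c,[*s["eef_pos"][:2],s["eef_pos"][2]-.003])-[300,60]))
measure("scene",c)
E
```

```text
[0.59216817 0.11854315 0.13223316] 0.5286629148481579 25.709322094917297
[159.10336378 234.83882062]
scene green px 373 208 p [0.5927 0.119  0.013 ] ell c [592.  119.4] ax [55.3 66.6] major yaw -51
scene yellow px 240 224 p [ 0.4494 -0.1813  0.032 ] ell c [ 448.9 -180.9] ax [59.  72.7] major yaw 32
scene yellow px 426 183 p [0.6166 0.2867 0.013 ] ell c [616.  287.3] ax [57.9 74. ] major yaw -62
scene orange px 215 307 p [ 0.5971 -0.3237  0.034 ] ell c [ 596.4 -323.2] ax [58.8 64.5] major yaw -20
scene orange px 340 176 p [0.4599 0.1181 0.013 ] ell c [459.2 118.7] ax [58.6 72. ] major yaw -46
scene red px 280 203 p [ 0.4503 -0.0697  0.028 ] ell c [446.5 -67.8] ax [59.5 72.2] major yaw -30
```

View pics/p1.png

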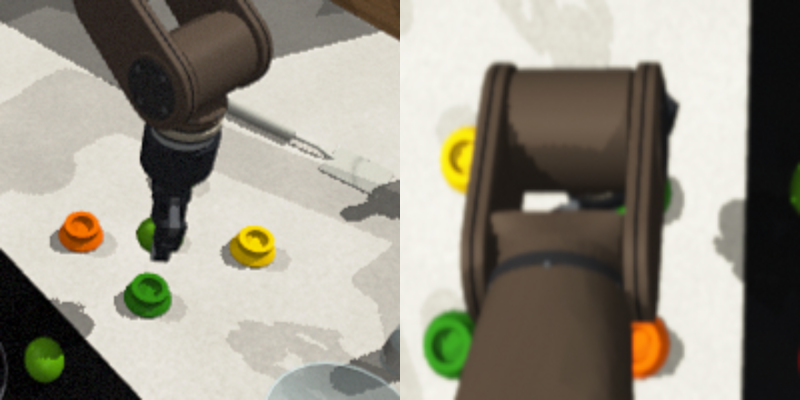

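The picture shows the gripped lime (about 150,235) above and behind the green stand, whose hollow is at about (149,282).

```bash
python3 - <<'E'
from h import *
c=cam("scene")
for n,u,v in(("gb",374.5,201),("or",340,172),("ye",428.5,178.5)): print(n,ray(c,u,v,.024))
E
```

```text
gb [0.58417881 0.12838505 0.024     ]
or [0.45629147 0.11997155 0.024     ]
ye [0.61385297 0.2940832  0.024     ]
```

Emit:
jog_arm --deltas "0 .08 -.8 0 0 0;0 0 -1 0 0 0;0 0 -1 0 0 0;0 0 -.7 0 0 0;0 0 -.3 0 0 0;0 0 -.2 0 0 0;0 0 0 0 0 0;0 0 0 0 0 0"

```text
time: 9.28
eef_pos: [0.5929, 0.1208, 0.0531]
tcp_rot: [0.91, 0.414, 0.001, 0.0]
contact_force: [0.6, -0.1, -1.2]
opening: 0.533
finger_force: 25.7
```

Emit:
jog_arm --deltas "-.05 0 -.08 0 0 0;0 0 -.06 0 0 0;0 0 0 0 0 0"

```text
time: 9.65
eef_pos: [0.5916, 0.1208, 0.05]
tcp_rot: [0.91, 0.414, 0.0, 0.0]
contact_force: [0.2, 0.5, 1.1]
opening: 0.529
finger_force: 25.9
```

```bash
python3 - <<'E'
from h import *
a=cam("scene")["color"][150:250,320:440]; b=cam("top")["color"][120:220,200:320]
cv2.imwrite("pics/p2.png",np.hstack([cv2.resize(a,(400,333)),cv2.resize(b,(400,333))])); print(get_state()["contact_force"],get_state()["eef_pos"])
E
```

```text
[-0.43901022  0.63294467  2.45264693] [0.59158764 0.12081573 0.04994101]
```

View pics/p2.png

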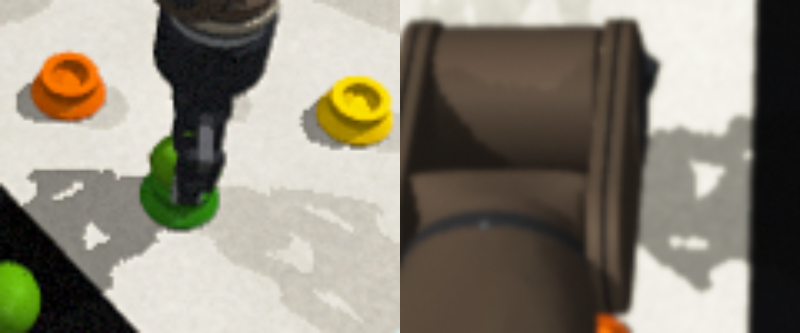

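The lime sits centred on the green stand (about 180,190) with a light contact force, so I release.

Emit:
jog_arm --deltas "0 0 0 0 0 0;0 0 0 0 0 0;0 0 0 0 0 0;0 0 0 0 0 0" --gripper 0.85

```text
time: 10.25
eef_pos: [0.5913, 0.1207, 0.0494]
tcp_rot: [0.91, 0.414, -0.0, -0.0]
contact_force: [-0.2, -0.0, -0.5]
opening: 0.857
finger_force: 0.0
```

Emit:
jog_arm --deltas "0 0 .5 0 0 0;0 0 1 0 0 0;0 0 1 0 0 0;0 0 1 0 0 0;0 0 1 0 0 0;0 0 1 0 0 0;.03 -.94 0 0 0 -1;.03 -.94 0 0 0 -1;.03 -.94 0 0 0 -1;.03 -.94 0 0 0 -1;.03 -.94 0 0 0 -1;.03 -.94 0 0 0 -1;.03 -.94 0 0 0 -1;.03 -.94 0 0 0 -1;.03 -.94 0 0 0 -1;0 0 0 0 0 -1;0 0 0 0 0 -1;0 0 0 0 0 -1;0 0 0 0 0 -1;0 0 0 0 0 -.5"

```text
time: 12.75
eef_pos: [0.5967, -0.0485, 0.1602]
tcp_rot: [0.969, -0.247, 0.0, 0.0]
contact_force: [0.2, 0.5, -0.6]
opening: 0.854
finger_force: 0.0
```

```bash
python3 - <<'E'
from h import *
from scipy.spatial.transform import Rotation as R
c=cam("scene");measure("scene",c)
for k,a in blobs(c,"green"): print(cv2.boundingRect(k),a)
s=get_state(); print(s["eef_pos"],R.from_quat(s["tcp_rot"]).as_matrix()[:,0])
cv2.imwrite("pics/p3.png",np.hstack([cv2.resize(c["color"][150:290,290:450],(400,350)),cv2.resize(cam("top")["color"][120:260,160:320],(400,350))]))
E
```

```text
scene green px 373 210 p [0.5974 0.113  0.013 ] ell c [596.1 114.6] ax [52.  57.3] major yaw 39
scene green px 388 147 p [0.4551 0.2982 0.013 ] ell c [454.4 298.7] ax [55.3 73.3] major yaw -55
scene yellow px 240 224 p [ 0.4489 -0.1809  0.032 ] ell c [ 448.3 -180.5] ax [60.4 73.2] major yaw 30
scene yellow px 426 183 p [0.6166 0.2866 0.013 ] ell c [616.  287.2] ax [57.9 73.7] major yaw -62
scene orange px 215 307 p [ 0.5971 -0.3237  0.034 ] ell c [ 596.4 -323.3] ax [58.8 64.8] major yaw -21
scene red px 279 203 p [ 0.4502 -0.0704  0.028 ] ell c [446.4 -68. ] ax [57.9 73.2] major yaw -30
(362, 199, 23, 20) 263.0
(377, 138, 21, 18) 264.5
(532, 87, 39, 45) 552.5
[ 0.59676531 -0.04845536  0.16023389] [ 8.78069541e-01 -4.78533034e-01  1.26977156e-04]
```

View pics/p3.png

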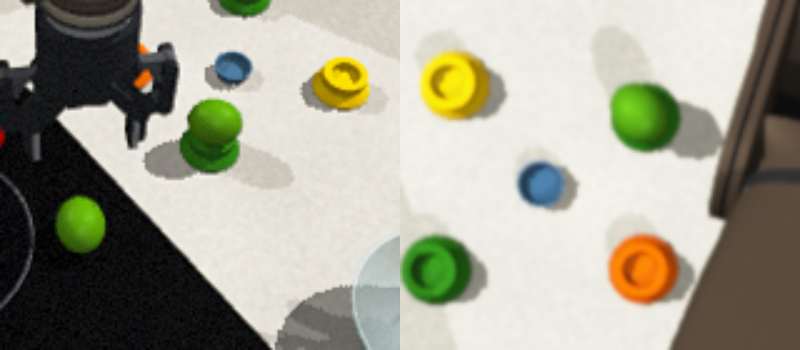

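The lime sits upright in its stand (scene crop 214,122). Next, the second lime.

Emit:
jog_arm --deltas ".04 0 -1 0 0 0;0 0 -1 0 0 0;0 0 -1 0 0 0;0 0 -1 0 0 0;0 0 -.6 0 0 0;0 0 -.6 0 0 0;0 0 -.6 0 0 0;0 0 -.55 0 0 0;0 0 0 0 0 0"

```text
time: 13.98
eef_pos: [0.5968, -0.0483, 0.0314]
tcp_rot: [0.969, -0.246, -0.001, -0.0]
contact_force: [0.2, -0.4, 0.3]
opening: 0.852
finger_force: 0.0
```

Emit:
jog_arm --deltas "0 0 0 0 0 0;0 0 0 0 0 0;0 0 0 0 0 0;0 0 0 0 0 0;0 0 0 0 0 0;0 0 0 0 0 0" --gripper 0

```text
time: 14.72
eef_pos: [0.5981, -0.0486, 0.0333]
tcp_rot: [0.969, -0.246, 0.001, 0.0]
contact_force: [0.7, -0.6, 4.8]
opening: 0.526
finger_force: 25.8
```

Emit:
jog_arm --deltas "0 0 .5 0 0 0;0 0 1 0 0 0;0 0 1 0 0 0;0 0 1 0 0 0;0 0 1 0 0 0;0 0 .5 0 0 0;-.5 1 0 0 0 .3;-.5 1 0 0 0 .3;-.5 1 0 0 0 .3;-.5 1 0 0 0 .3;-.5 1 0 0 0 .3;-.5 1 0 0 0 .3;-.5 1 0 0 0 .3;-.5 1 0 0 0 .3;-.5 1 0 0 0 .3;-.5 1 0 0 0 .3"

```text
time: 16.73
eef_pos: [0.4968, 0.1528, 0.1326]
tcp_rot: [0.995, -0.097, 0.0, -0.0]
contact_force: [-0.2, -0.1, -0.7]
opening: 0.53
finger_force: 25.7
```

Emit:
jog_arm --deltas "-.3 1 0 0 0 .3;-.3 1 0 0 0 .3;-.3 1 0 0 0 .3;-.3 1 0 0 0 .3;-.3 1 0 0 0 .3;-.3 1 0 0 0 .3;-.4 1 0 0 0 .3;0 .25 0 0 0 0;0 0 0 0 0 0;0 0 0 0 0 0"

```text
time: 17.98
eef_pos: [0.4537, 0.2961, 0.1325]
tcp_rot: [1.0, 0.007, 0.0, 0.0]
contact_force: [1.6, -0.3, -0.7]
opening: 0.528
finger_force: 25.7
```

Target (.454,.297), z .050.

Emit:
jog_arm --deltas "0 .05 -.8 0 0 0;0 0 -1 0 0 0;0 0 -1 0 0 0;0 0 -.7 0 0 0;0 0 -.3 0 0 0;0 0 -.2 0 0 0;0 0 -.07 0 0 0;0 0 -.05 0 0 0;0 0 0 0 0 0;0 0 0 0 0 0"

```text
time: 19.23
eef_pos: [0.4541, 0.2978, 0.0509]
tcp_rot: [1.0, 0.007, 0.001, -0.0]
contact_force: [-1.2, -0.3, 3.9]
opening: 0.525
finger_force: 26.0
```

Emit:
jog_arm --deltas "0 0 0 0 0 0;0 0 0 0 0 0;0 0 0 0 0 0;0 0 0 0 0 0" --gripper 0.9

```text
time: 19.73
eef_pos: [0.4535, 0.2975, 0.05]
tcp_rot: [1.0, 0.007, -0.0, 0.0]
contact_force: [0.2, -0.1, -0.2]
opening: 0.902
finger_force: 0.0
```

Emit:
jog_arm --deltas "0 0 .5 0 0 0;0 0 1 0 0 0;0 0 1 0 0 0;0 0 1 0 0 0;0 0 1 0 0 0;0 0 1 0 0 0;0 -1 0 0 0 .33;0 -1 0 0 0 .33;0 -1 0 0 0 .33;0 -1 0 0 0 .33;0 -1 0 0 0 .33;0 -1 0 0 0 .33;0 -1 0 0 0 .33;0 -1 0 0 0 .33;0 -1 0 0 0 .33;0 -1 0 0 0 .33;0 -1 0 0 0 .33;0 -1 0 0 0 .33"

```text
time: 21.98
eef_pos: [0.4537, 0.0569, 0.161]
tcp_rot: [0.979, 0.204, 0.001, 0.0]
contact_force: [-0.2, -0.0, -0.2]
opening: 0.899
finger_force: 0.0
```

Emit:
jog_arm --deltas "0 -1 0 0 0 .33;0 -1 0 0 0 .33;0 -1 0 0 0 .33;0 -1 0 0 0 .33;0 -1 0 0 0 .33;0 -1 0 0 0 .33;0 -1 0 0 0 .33;0 -1 0 0 0 .33;0 -1 0 0 0 .33;0 -1 0 0 0 .33;0 -1 0 0 0 .33;-.15 -.95 0 0 0 .33;0 0 0 0 0 0;0 0 0 0 0 0"

```text
time: 23.72
eef_pos: [0.4505, -0.181, 0.1604]
tcp_rot: [0.92, 0.392, 0.0, -0.0]
contact_force: [-0.3, -0.3, -0.0]
opening: 0.896
finger_force: 0.0
```

```bash
python3 - <<'E'
from h import *
from scipy.spatial.transform import Rotation as R
c=cam("scene");measure("scene",c);measure("top")
s=get_state(); print(s["eef_pos"],R.from_quat(s["tcp_rot"]).as_matrix()[:,0])
cv2.imwrite("pics/p4.png",cv2.resize(c["color"][110:290,200:470],(800,533)))
E
```

```text
scene green px 373 210 p [0.5964 0.1136 0.013 ] ell c [593.1 117.4] ax [58.1 61.2] major yaw -34
scene green px 387 148 p [0.4573 0.2949 0.013 ] ell c [453.  304.5] ax [50.2 99.2] major yaw -65
scene yellow px 240 224 p [ 0.449  -0.1808  0.032 ] ell c [ 448.4 -180.4] ax [60.4 72.9] major yaw 30
scene yellow px 426 183 p [0.6166 0.2868 0.013 ] ell c [616.  287.4] ax [57.9 74.4] major yaw -63
scene orange px 215 307 p [ 0.597  -0.3237  0.034 ] ell c [ 596.3 -323.2] ax [58.8 64.3] major yaw -22
scene orange px 340 176 p [0.4599 0.1181 0.013 ] ell c [459.2 118.7] ax [58.6 72. ] major yaw -46
scene red px 280 203 p [ 0.4504 -0.0697  0.028 ] ell c [446.6 -67.7] ax [59.4 72.2] major yaw -30
top green px 172 228 p [0.4537 0.298  0.013 ] ell c [453.7 298. ] ax [54.9 65.3] major yaw -84
top green px 257 166 p [0.5915 0.1186 0.013 ] ell c [591.5 118.5] ax [54.1 59.5] major yaw 51
top yellow px 389 228 p [ 0.4634 -0.1688  0.032 ] ell c [ 464. -169.] ax [30.9 50.9] major yaw -21
top yellow px 182 154 p [0.6146 0.2834 0.013 ] ell c [614.6 283.4] ax [57.7 59.8] major yaw 56
top orange px 257 227 p [0.4588 0.1155 0.013 ] ell c [458.9 115.5] ax [58.  59.4] major yaw 64
top orange px 464 166 p [ 0.6001 -0.3277  0.034 ] ell c [ 600.1 -327.7] ax [59.3 64.5] major yaw -62
top red px 343 234 p [ 0.449  -0.0716  0.028 ] ell c [449.  -71.6] ax [62.7 63. ] major yaw 44
top blue px 216 193 p [0.5305 0.2059 0.013 ] ell c [530.5 205.9] ax [31.2 33.4] major yaw 80
[ 0.45053362 -0.1807394   0.16019396] [6.92219283e-01 7.21687217e-01 1.59049850e-04]
```

View pics/p4.png

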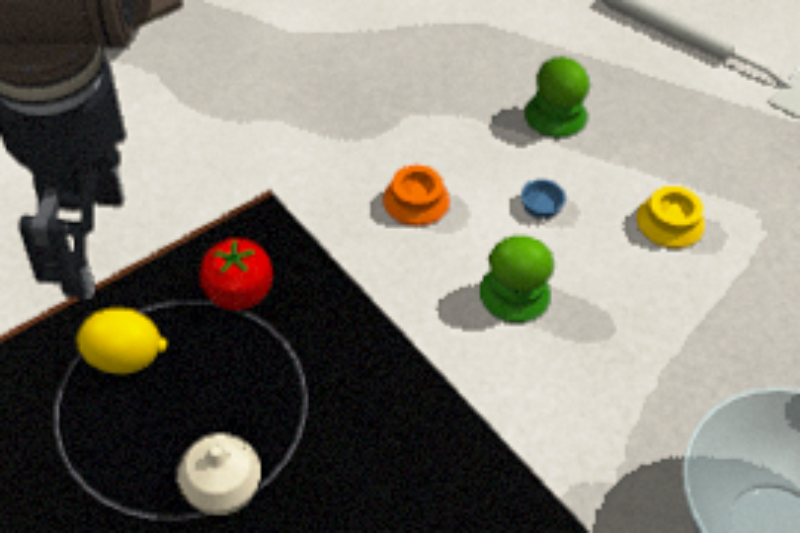

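Both limes sit upright in the green stands (562,85 and 520,262), and the tomato, onion and lemon are undisturbed. Lemon now.

Emit:
jog_arm --deltas "0 -.08 -1 0 0 0;0 0 -1 0 0 0;0 0 -1 0 0 0;0 0 -1 0 0 0;0 0 -.6 0 0 0;0 0 -.6 0 0 0;0 0 -.6 0 0 0;0 0 -.5 0 0 0;0 0 0 0 0 0"

```text
time: 24.95
eef_pos: [0.45, -0.1827, 0.0332]
tcp_rot: [0.92, 0.392, -0.001, -0.001]
contact_force: [-0.4, 0.5, -0.4]
opening: 0.901
finger_force: 0.0
```

Emit:
jog_arm --deltas "0 0 0 0 0 0;0 0 0 0 0 0;0 0 0 0 0 0;0 0 0 0 0 0;0 0 0 0 0 0;0 0 0 0 0 0" --gripper 0

```text
time: 25.7
eef_pos: [0.451, -0.1834, 0.0348]
tcp_rot: [0.92, 0.392, 0.0, 0.0]
contact_force: [-0.5, 0.4, 5.3]
opening: 0.6
finger_force: 26.3
```

Emit:
jog_arm --deltas "0 0 .5 0 0 0;0 0 1 0 0 0;0 0 1 0 0 0;0 0 1 0 0 0;0 0 1 0 0 0;0 0 1 0 0 0;.35 1 0 0 0 0;.35 1 0 0 0 0;.35 1 0 0 0 0;.35 1 0 0 0 0;.35 1 0 0 0 0;.35 1 0 0 0 0;.35 1 0 0 0 0;.35 1 0 0 0 0;.35 1 0 0 0 0;.35 1 0 0 0 0;.35 1 0 0 0 0;.35 1 0 0 0 0"

```text
time: 27.95
eef_pos: [0.5341, 0.0577, 0.1437]
tcp_rot: [0.92, 0.392, -0.0, -0.0]
contact_force: [-0.3, 0.0, -0.5]
opening: 0.596
finger_force: 26.4
```

Emit:
jog_arm --deltas ".35 1 0 0 0 0;.35 1 0 0 0 0;.35 1 0 0 0 0;.35 1 0 0 0 0;.35 1 0 0 0 0;.35 1 0 0 0 0;.35 1 0 0 0 0;.35 1 0 0 0 0;.35 1 0 0 0 0;.35 1 0 0 0 0;.35 1 0 0 0 0;.2 .4 0 0 0 0;0 0 0 0 0 0;0 0 0 0 0 0"

```text
time: 29.7
eef_pos: [0.6154, 0.2845, 0.1439]
tcp_rot: [0.92, 0.392, -0.0, 0.0]
contact_force: [-0.1, -0.5, -0.6]
opening: 0.599
finger_force: 26.4
```

Emit:
jog_arm --deltas "0 0 -.8 0 0 0;0 0 -1 0 0 0;0 0 -1 0 0 0;0 0 -1 0 0 0;0 0 -.4 0 0 0;0 0 -.2 0 0 0;0 0 -.08 0 0 0;0 0 -.05 0 0 0;0 0 0 0 0 0;0 0 0 0 0 0"

```text
time: 30.95
eef_pos: [0.6161, 0.2851, 0.0544]
tcp_rot: [0.92, 0.392, 0.001, 0.0]
contact_force: [-0.0, 0.1, -0.1]
opening: 0.6
finger_force: 26.5
```

Emit:
jog_arm --deltas "0 0 -.05 0 0 0;0 0 -.04 0 0 0;0 0 0 0 0 0;0 0 0 0 0 0"

```text
time: 31.45
eef_pos: [0.6164, 0.2853, 0.0537]
tcp_rot: [0.92, 0.392, 0.001, 0.0]
contact_force: [-1.9, -0.3, 6.3]
opening: 0.596
finger_force: 27.1
```

Emit:
jog_arm --deltas "0 0 0 0 0 0;0 0 0 0 0 0;0 0 0 0 0 0;0 0 0 0 0 0" --gripper 0.95

```text
time: 31.95
eef_pos: [0.6154, 0.2849, 0.0514]
tcp_rot: [0.92, 0.392, -0.0, -0.0]
contact_force: [-0.1, -0.0, -0.4]
opening: 0.945
finger_force: 0.0
```

Emit:
jog_arm --deltas "0 0 .5 0 0 0;0 0 1 0 0 0;0 0 1 0 0 0;0 0 1 0 0 0;0 0 1 0 0 0;0 0 1 0 0 0;-.03 -1 0 0 0 .46;-.03 -1 0 0 0 .46;-.03 -1 0 0 0 .46;-.03 -1 0 0 0 .46;-.03 -1 0 0 0 .46;-.03 -1 0 0 0 .46;-.03 -1 0 0 0 .46;-.03 -1 0 0 0 .46;-.03 -1 0 0 0 .46;-.03 -1 0 0 0 .46;-.03 -1 0 0 0 .46;-.03 -1 0 0 0 .46"

```text
time: 34.2
eef_pos: [0.6083, 0.0443, 0.1625]
tcp_rot: [0.778, 0.629, 0.0, 0.0]
contact_force: [0.2, 0.1, 0.5]
opening: 0.951
finger_force: 0.0
```

Emit:
jog_arm --deltas "-.03 -1 0 0 0 .46;-.03 -1 0 0 0 .46;-.03 -1 0 0 0 .46;-.03 -1 0 0 0 .46;-.03 -1 0 0 0 .46;-.03 -1 0 0 0 .46;-.03 -1 0 0 0 .46;-.03 -1 0 0 0 .46;-.03 -1 0 0 0 .46;-.03 -1 0 0 0 .46;-.03 -1 0 0 0 .46;-.03 -1 0 0 0 .46;-.03 -1 0 0 0 .46;-.03 -1 0 0 0 .46;-.03 -1 0 0 0 .46;-.03 -1 0 0 0 .46;-.03 -1 0 0 0 .46;-.03 -1 0 0 0 .46;0 -.5 0 0 0 0;0 0 0 0 0 0"

```text
time: 36.7
eef_pos: [0.5975, -0.3255, 0.162]
tcp_rot: [0.461, 0.888, 0.0, 0.0]
contact_force: [-0.0, -0.6, 1.0]
opening: 0.951
finger_force: 0.0
```

```bash
python3 - <<'E'
from h import *
c=cam("scene");t=cam("top");measure("top",t)
s=get_state(); print(s["eef_pos"])
cv2.imwrite("pics/p5.png",np.hstack([cv2.resize(c["color"][110:270,300:460],(400,400)),cv2.resize(t["color"][110:270,140:300],(400,400))]))
E
```

```text
top green px 172 228 p [0.4537 0.298  0.013 ] ell c [453.7 298. ] ax [54.9 65.3] major yaw -84
top green px 257 166 p [0.5914 0.1185 0.013 ] ell c [591.4 118.5] ax [54.  59.6] major yaw 52
top yellow px 178 152 p [0.6186 0.2912 0.013 ] ell c [618.5 291.1] ax [56.9 81.3] major yaw 62
top orange px 257 227 p [0.4588 0.1157 0.013 ] ell c [458.8 115.6] ax [58.3 59.7] major yaw 69
top orange px 462 165 p [ 0.6022 -0.3232  0.034 ] ell c [ 601.9 -323.3] ax [49.  65.9] major yaw -35
top red px 344 234 p [ 0.4492 -0.0717  0.028 ] ell c [449.2 -71.7] ax [62.3 62.9] major yaw 58
top blue px 216 193 p [0.5305 0.206  0.013 ] ell c [530.5 205.9] ax [31.5 33.4] major yaw 69
[ 0.5975433  -0.32450525  0.16177551]
```

View pics/p5.png

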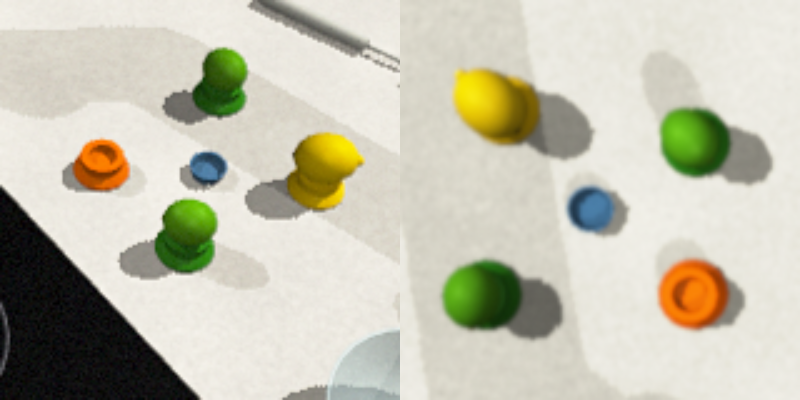

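The lemon rests in the yellow stand (scene 325,158); all stands are upright. Clementine now.

Emit:
jog_arm --deltas ".05 0 -1 0 0 0;0 0 -1 0 0 0;0 0 -1 0 0 0;0 0 -1 0 0 0;0 0 -.6 0 0 0;0 0 -.6 0 0 0;0 0 -.6 0 0 0;0 0 -.5 0 0 0;0 0 0 0 0 0"

```text
time: 37.92
eef_pos: [0.598, -0.3247, 0.0346]
tcp_rot: [0.46, 0.888, 0.0, -0.001]
contact_force: [0.9, 0.0, -0.6]
opening: 0.953
finger_force: 0.0
```

Emit:
jog_arm --deltas "0 0 0 0 0 0;0 0 0 0 0 0;0 0 0 0 0 0;0 0 0 0 0 0;0 0 0 0 0 0;0 0 0 0 0 0" --gripper 0

```text
time: 38.67
eef_pos: [0.5991, -0.3256, 0.0368]
tcp_rot: [0.46, 0.888, -0.0, 0.001]
contact_force: [-0.8, -1.6, 5.7]
opening: 0.642
finger_force: 26.9
```

Emit:
jog_arm --deltas "0 0 .5 0 0 0;0 0 1 0 0 0;0 0 1 0 0 0;0 0 1 0 0 0;0 0 1 0 0 0;0 0 1 0 0 0;-.32 1 0 0 0 0;-.32 1 0 0 0 0;-.32 1 0 0 0 0;-.32 1 0 0 0 0;-.32 1 0 0 0 0;-.32 1 0 0 0 0;-.32 1 0 0 0 0;-.32 1 0 0 0 0;-.32 1 0 0 0 0;-.32 1 0 0 0 0;-.32 1 0 0 0 0;-.32 1 0 0 0 0"

```text
time: 40.92
eef_pos: [0.5213, -0.0837, 0.1458]
tcp_rot: [0.46, 0.888, 0.0, 0.0]
contact_force: [-0.3, 0.3, -0.1]
opening: 0.645
finger_force: 26.7
```

Emit:
jog_arm --deltas "-.32 1 0 0 0 0;-.32 1 0 0 0 0;-.32 1 0 0 0 0;-.32 1 0 0 0 0;-.32 1 0 0 0 0;-.32 1 0 0 0 0;-.32 1 0 0 0 0;-.32 1 0 0 0 0;-.32 1 0 0 0 0;-.3 1 0 0 0 0;0 .1 0 0 0 0;0 0 0 0 0 0;0 0 0 0 0 0"

```text
time: 42.55
eef_pos: [0.4584, 0.1165, 0.1458]
tcp_rot: [0.46, 0.888, -0.0, 0.0]
contact_force: [0.7, -1.0, -0.8]
opening: 0.646
finger_force: 26.7
```

Target z ≈ .036+.0175 = .0535.

Emit:
jog_arm --deltas "0 0 -.8 0 0 0;0 0 -1 0 0 0;0 0 -1 0 0 0;0 0 -1 0 0 0;0 0 -.4 0 0 0;0 0 -.2 0 0 0;0 0 -.08 0 0 0;0 0 -.07 0 0 0;0 0 0 0 0 0;0 0 0 0 0 0"

```text
time: 43.8
eef_pos: [0.4586, 0.117, 0.0552]
tcp_rot: [0.46, 0.888, 0.0, 0.001]
contact_force: [0.5, -0.6, 0.7]
opening: 0.647
finger_force: 26.7
```

Emit:
jog_arm --deltas "0 0 -.05 0 0 0;0 0 -.04 0 0 0;0 0 0 0 0 0;0 0 0 0 0 0"

```text
time: 44.3
eef_pos: [0.4591, 0.1171, 0.0543]
tcp_rot: [0.46, 0.888, 0.0, 0.001]
contact_force: [-2.1, 0.4, 7.6]
opening: 0.645
finger_force: 27.3
```

Emit:
jog_arm --deltas "0 0 0 0 0 0;0 0 0 0 0 0;0 0 0 0 0 0;0 0 0 0 0 0" --gripper 0.95

```text
time: 44.8
eef_pos: [0.4579, 0.1169, 0.0527]
tcp_rot: [0.46, 0.888, -0.0, -0.0]
contact_force: [0.3, -0.4, 0.6]
opening: 0.948
finger_force: 0.0
```

Emit:
jog_arm --deltas "0 0 .4 0 0 0;0 0 1 0 0 0;0 0 1 0 0 0;0 0 1 0 0 0;0 0 1 0 0 0;0 0 1 0 0 0;0 0 1 0 0 0;0 -1 0 0 0 0;0 -1 0 0 0 0;0 -1 0 0 0 0;0 -1 0 0 0 0;0 -1 0 0 0 0;0 -1 0 0 0 0;0 -1 0 0 0 0;0 -1 0 0 0 0;0 -1 0 0 0 0;0 -1 0 0 0 0;0 -1 0 0 0 0;0 0 0 0 0 0;0 0 0 0 0 0"

```text
time: 47.3
eef_pos: [0.4581, -0.1026, 0.1811]
tcp_rot: [0.46, 0.888, 0.0, -0.0]
contact_force: [-0.2, -0.2, -0.0]
opening: 0.947
finger_force: 0.0
```

```bash
python3 - <<'E'
from h import *
c=cam("scene");t=cam("top");measure("top",t);print(get_state()["time"])
cv2.imwrite("pics/p6.png",np.hstack([cv2.resize(c["color"][110:290,220:460],(440,330)),cv2.resize(t["color"][110:270,140:300],(330,330))]))
E
```

```text
top green px 172 228 p [0.4537 0.298  0.013 ] ell c [453.8 298. ] ax [54.8 65.1] major yaw -84
top green px 257 166 p [0.5914 0.1185 0.013 ] ell c [591.4 118.5] ax [54.  59.6] major yaw 52
top yellow px 178 152 p [0.6184 0.2907 0.013 ] ell c [618.4 290.6] ax [56.6 81.3] major yaw 60
top orange px 256 228 p [0.4581 0.1182 0.013 ] ell c [458.2 118.1] ax [57.7 65.8] major yaw -76
top red px 335 230 p [ 0.4563 -0.0532  0.028 ] ell c [456.3 -53.2] ax [22.  57.9] major yaw -20
top blue px 216 193 p [0.5305 0.2058 0.013 ] ell c [530.5 205.8] ax [31.3 33.1] major yaw 78
47.4
```

View pics/p6.png

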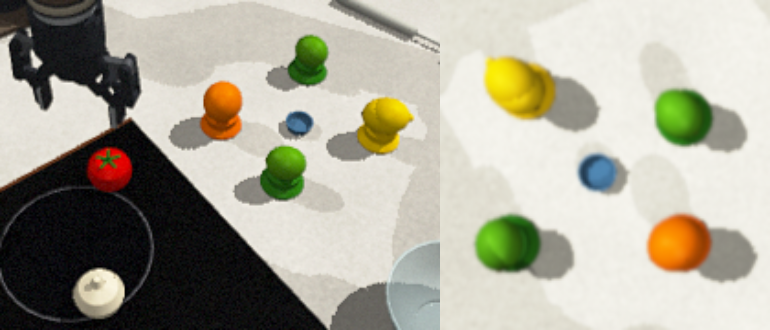

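All four fruits sit in stands of their own colour: clementine (222,105), limes (311,52 and 286,162), lemon (385,115). The tomato and onion have not moved.

```bash
python3 -c "
from plant import ctrl
print(ctrl.sign_off())"
```

```text
the job is handed in; nothing more can be done
None
```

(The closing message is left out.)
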